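Set a plate blank on the inclined work rest

TASK

Clear the setting block off the slope of the work rest and set it down, upright and fully home, in its own nest, the one that fits it and carries the same number of bars. Then push the plate blank off the level shelf, over the crest and down the slope, gently and without picking it up, until its leading edge bears squarely against the cleat along its whole width and it lies flat on the slope, not overhanging the sides. Leave everything else on the bench where it is.

Things in the scene. Friction and masses are not known exactly. Their poses are not given: they have to be found in the camera images.
- ramp: Sloped steel plate of the work rest, falling at 18 degrees, 160 mm long, 180 mm wide, no side rails. Origin on its surface at the foot, mid-width, at the cleat's uphill face; x points down the slope, y across, z is its upward normal. The dark steel cleat across the foot stands 10 mm above the surface and is 14 mm thick (x = 0 to 14 mm). Crest at x = -160 mm.
- rest: The whole work rest, a green casting bolted down: level steel shelf, crest, slope, cleat. Origin on the bench under the middle of the crest, x horizontally downhill, z up. Crest and shelf are 85 mm above the bench; the shelf runs from the crest 150 mm uphill (to x = -150 mm) and is 180 mm wide. The foot of the slope is at x = 152 mm, 36 mm above the bench.
- blank: Plate blank: plain aluminium plate 92 mm (x) by 110 mm (y) by 16 mm thick, about 0.44 kg, origin in the centre of its underside, z up. Starts flat on the level shelf, skewed up to 0.22 rad; its 110 mm edge at +x leads downhill. Friction keeps it from sliding down the slope by itself; it tips over the crest onto the slope once its middle has passed the crest.
- block: Setting block to clear: bare steel, 56 mm (x) by 28 mm (y) by 45 mm high, about 0.55 kg, origin in the centre of its underside, z up; two black bars on top. Starts standing on the slope, tilted with it, its long side lying against the cleat (gap under 1 mm). Its two 28 by 45 mm end faces (at -x and +x) are upright planes, free to grip.
- nest_block: The block's own nest: pale wooden tray fixed to the bench, pocket 62 mm (x) by 34 mm (y), pocket floor 4 mm and rim 14 mm above the bench, walls 8 mm. Origin on the bench under the pocket's centre, z up. Paper label with two black bars on a 30 mm apron past its +x end. The block fits either way round. Two other nests stand beside it, 90 mm apart between centres, order varies.
- nest_small: Nest of the smaller block: one bar on its label, pocket 46 mm by 34 mm, otherwise alike; its block stands in it. Not to be used.
- nest_large: Nest of the larger block: three bars on its label, pocket 78 mm by 34 mm, otherwise alike; empty. Not to be used.
- small: Bystander: the smaller steel setting block (40 x 28 x 45 mm high, one bar) standing in its nest; origin in the centre of its underside.
- large: Bystander: the larger steel setting block (72 x 28 x 45 mm high, three bars) standing on the bench; origin in the centre of its underside.
- spanner: Bystander: steel spanner lying on the bench.
- oil: Bystander: grey oil bottle, 52 mm across, 130 mm high, origin under its centre.
- mug: Bystander: white mug, 76 mm across, 90 mm high, origin under its centre.
- square: Bystander: small steel try square lying on the bench.
- bar: Bystander: short steel round bar standing on end, 24 mm across, 90 mm high, origin under its centre.

How it is judged:
By the outcome, as a careful person would: the job done as asked, in the order asked, and still so for the second after the job is handed in, with the robot touching nothing.
It also fails if it takes over 61 s, if anything falls off the work surface, if the arm or the gripper's body presses on something with over 40 N, if the wrist force passes 120 N, or if a joint passes its speed limit or range.

ROBOT

A 6-joint arm with a two-finger parallel gripper is mounted at the origin on the work surface. World frame = base frame: x ahead of the robot, y to its left, z up, the work surface at z = 0. Lengths are in m, angles in degrees, forces in N, time in s.
With the tool pointing down it reaches from about 0.375 to 0.9 m from the base axis. Payload 3.1 kg.
Tool frame: the origin (TCP) lies on the centre line of the jaws, within the pads' length; the fingertips stand 25 mm ahead of it and the grasp point (between the pads) lies 6 mm ahead of it; y points along the fingers, x is the direction in which the jaws open and shut, and the axes are right-handed (so a half turn about y gives the same grasp; the last joint's range is limited). The gripper opens to 87 mm and grips with 3 to 60 N. Pads are 19 mm wide; open, the fingers measure 117 mm over their backs; the gripper's body (75 mm by 190 mm) begins 51 mm behind the grasp point.
Start: joints at [-80.529, 30.224, 82.088, -0, 67.689, -10.227], TCP at [0.211, -0.588, 0.219] pointing down, gripper open.
Joint ranges: [-176.69, 176.69], [-43.24, 126.21], [12.49, 139.97], [-82, 262], [0, 151.66], [-163.58, 163.58]. Speed limits (degrees/s): [159.86, 159.86, 180, 180, 180, 180].

INTERFACE

Orientations are given as a 3x3 rotation matrix whose columns are the frame's x, y, z axes.
In Python, from rig import * gives the robot as it stands.
- The arm moves only by the tool play_rows, never from a script. Its argument "commands" is a list of rows, each a list of 2 entries, a list of its own where there are three numbers: the shift along the world's x, y, z in m, then the turn, a rotation vector about the world's x, y, z in rad. A call has 1 to 10 rows; each row is the pose to reach, as a shift and turn from the pose commanded when the call began; what a row does not reach only later rows make up. A row lasts 1/8 s, in which the tool goes at most 62.5 mm and 10.7 degrees, less where a joint would pass 70% of its speed; a pose out of reach is approached as far as the arm can. A call with a gripper value outside its range is refused whole. "gripper" is the finger opening in m, from 0 to 0.087, set as the call begins (left out, the last holds). The fingers move at their own pace and stop on an object; the grip force is fixed at half the most. Time passes only in rows, so rows that repeat a pose let the fingers close. It gives the time, the measured TCP pose, the force and the opening at its end, in the units of the state.
- read_state(): the state, without advancing time (a new reading comes with each control period).
- capture(name): name is "side" or "top" or "wrist"; returns a dict with "frame" (420x560x3 uint8, red, green, blue), "depth" (420x560 float32, m along the optical axis (not along the pixel's ray), 0 where there is no reading), "mtx" (3x3 intrinsics, pixels), "cam_to_world" (4x4, takes a point from camera to world coordinates); the wrist camera has in their place "hand_eye" (4x4, takes a point from camera to tool coordinates, whose origin is the TCP and whose axes are the tool frame's). Camera axes: x right, y down, z forward; pixel columns grow to the right and rows downward; lengths in m; the calibration is good to about 2 mm. A picture is of the moment at which its call begins: read the wrist's pose just before it.
- hand_in(): hands the job in, once; it reports no verdict.
The state is a dict: "time_s": time; "joint_positions": joint angles; "qvel": joint speeds; "tau": joint torques, N m; "position": TCP position; "tcp_rot": TCP orientation; "force": force on the tool from outside, world axes, zero at the start; "moment": the same for the moment, N m; "opening": opening from 0.0 (shut) to 1.0 (fully open).
Only numpy, scipy, OpenCV 4.12 (cv2) and the standard library are available. Lean on these libraries where they do the work, as an engineer would, in place of code of your own. Each camera call takes 0.05 s, during which the arm holds its last target. There are 200 camera calls.

## Working session

There is one attempt and no reset: what is moved stays moved. The work goes in short steps, Python scripts to look and compute and a tool call to move; the robot and the scene stay as the last step left them, time stands still between calls to the robot, and variables do not carry over. Pictures are saved under pics/ and viewed, about 8 in all and at most 12, crops included, and the job is handed in when it is done.

Besides the shell and the picture viewer there is one more tool, called in YAML: its name, and indented under it one key for each argument. play_rows: Moves the arm, as the interface text tells. Its arguments: {"type":"object","properties":{"commands":{"type":"array"},"gripper":{"type":"number"}},"required":["commands"]}

```bash
ls; mkdir -p pics
python3 - <<'E'
from rig import *
import cv2,numpy as np
s=read_state();print(s)
for n in("top","side"):
    c=capture(n);cv2.imwrite(f"pics/{n}0.png",c["frame"][:,:,::-1]);np.savez(f"{n}0.npz",**c)
    print(n,c["mtx"],c["cam_to_world"].round(4).tolist())
E
```

```text
pics
{'time_s': 0.0, 'joint_positions': array([-8.05288999e+01,  3.02788954e+01,  8.21555989e+01, -1.12213960e-03,
        6.76871985e+01, -1.02267064e+01]), 'qvel': array([ 0.10056222, -0.09040826,  0.0265833 , -0.03221986,  0.04668087,
       -0.00605673]), 'tau': array([-1.11276433e-03, -4.40045643e+01, -1.76593173e+01,  6.34008832e-02,
        5.82415354e-02, -1.63677792e-04]), 'position': array([ 0.21056949, -0.58769188,  0.21807675]), 'tcp_rot': array([[ 3.37065849e-01, -3.67365768e-04,  9.41481003e-01],
       [-9.41478747e-01,  2.09200417e-03,  3.37065858e-01],
       [-2.09340865e-03, -9.99997744e-01,  3.59276101e-04]]), 'force': array([-0.51882732,  0.75247118, -0.15685776]), 'moment': array([0.02518834, 0.02344985, 0.03897469]), 'opening': 1.0025252989090023}
top [[444.68609873   0.         277.88532788]
 [  0.         444.68609873 210.31275996]
 [  0.           0.           1.        ]] [[-0.0254, -0.9937, 0.1094, 0.449], [-0.9997, 0.0256, 0.0003, -0.0868], [-0.0031, -0.1094, -0.994, 1.1481], [0.0, 0.0, 0.0, 1.0]]
side [[448.76141602   0.         271.17743991]
 [  0.         448.76141602 208.92024797]
 [  0.           0.           1.        ]] [[-0.8913, -0.346, 0.293, 0.2695], [-0.4533, 0.6966, -0.5561, 0.4734], [-0.0117, -0.6285, -0.7777, 0.851], [0.0, 0.0, 0.0, 1.0]]
```

View pics/top0.png

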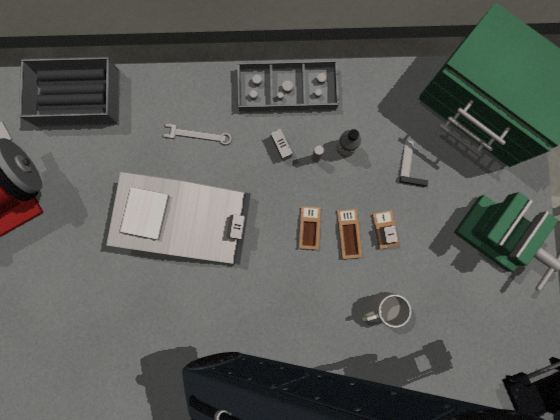

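View pics/side0.png

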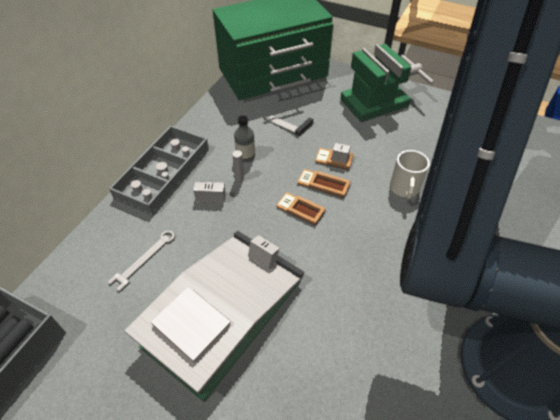

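The top view shows the rest at about (180,218) running downhill to the right, with the blank at (145,214) and the block at (237,227) against the cleat. The two-bar nest is the left one at (310,230). Side view agrees (nest at (302,208), block at (263,252)). Next, rough numbers from the top depth.

```bash
cat > h.py <<'E'
import numpy as np,cv2
def cloud(c,T):
    d=c["depth"];K=c["mtx"];v,u=np.mgrid[:d.shape[0],:d.shape[1]]
    P=np.stack([(u-K[0,2])/K[0,0]*d,(v-K[1,2])/K[1,1]*d,d],-1)
    return P@T[:3,:3].T+T[:3,3]
def ray(c,T,uv,z):
    K=c["mtx"];uv=np.atleast_2d(uv).astype(float)
    d=np.c_[(uv-[K[0,2],K[1,2]])/[K[0,0],K[1,1]],np.ones(len(uv))]@T[:3,:3].T
    o=T[:3,3];return o+d*((z-o[2])/d[:,2])[:,None]
def wristT(c,s):
    T=np.eye(4);T[:3,:3]=s["tcp_rot"];T[:3,3]=s["position"];return T@c["hand_eye"]
def plane(P):
    for _ in range(5):
        A=np.c_[P[:,:2],np.ones(len(P))];x=np.linalg.lstsq(A,P[:,2],rcond=None)[0]
        r=P[:,2]-A@x;P=P[abs(r)<max(2*np.median(abs(r)),5e-4)]
    return x
E
python3 - <<'E'
from rig import *
from h import *
c=dict(np.load("top0.npz"));T=c["cam_to_world"];P=cloud(c,T)
print("bench z",np.median(P[250:290,100:300,2][:,:]))
def reg(r0,r1,c0,c1):return P[r0:r1,c0:c1].reshape(-1,3)
pl=plane(reg(190,250,185,220));g=pl[:2];print("slope",pl,np.degrees(np.arctan(np.hypot(*g))),"dir",-g/np.hypot(*g),np.degrees(np.arctan2(-g[1],-g[0])))
ps=plane(reg(240,253,112,140));print("shelf",ps)
sub=P[165:270,100:260]
m=((sub[...,2]>.03)).astype(np.uint8)
def rect(m,off):
    ct=max(cv2.findContours(m,0,2)[0],key=cv2.contourArea);return ct[:,0]+off
b=(sub[...,2]>.094).astype(np.uint8);b[:,80:]=0
ct=rect(b,(100,165));w=ray(c,T,ct,.101)
print("blank",cv2.minAreaRect((w[:,:2]*1e3).astype(np.float32)))
k=((sub[...,2]-(sub[...,:2]@pl[:2]+pl[2]))>.025).astype(np.uint8);k[:,:100]=0
q=sub[k>0];print("block",len(q),q.mean(0),cv2.minAreaRect((q[:,:2]*1e3).astype(np.float32)))
hsv=cv2.cvtColor(c["frame"],cv2.COLOR_RGB2HSV)
o=cv2.inRange(hsv,(5,90,60),(22,255,255));o=cv2.morphologyEx(o,3,np.ones((5,5)))
for ct in cv2.findContours(o,0,2)[0]:
    if cv2.contourArea(ct)>200:
        w=ray(c,T,ct[:,0],.014);print(cv2.boundingRect(ct),cv2.minAreaRect((w[:,:2]*1e3).astype(np.float32)))
print("block2",ray(c,T,(237,227),.075),"rest corners",ray(c,T,[(121,174),(110,249)],.085))
cw=capture("wrist");print(cw["mtx"],cw["hand_eye"].round(4).tolist())
E
```

```text
bench z -8.16155246785577e-05
slope [0.05208279 0.31140553 0.00422665] 17.522518020148834 dir [-0.16495941 -0.98630036] -99.49487676252147
shelf [ 2.49090922 -0.91852795 -0.90074649]
blank ((566.8867797851562, 231.00506591796875), (94.13016510009766, 113.31395721435547), 77.17831420898438)
block 321 [0.52521876 0.00994151 0.14491956] ((508.1114196777344, -31.19835662841797), (150.48153686523438, 60.6440315246582), 65.2056655883789)
(373, 211, 26, 38) ((518.3723754882812, -359.3963928222656), (90.61256408691406, 50.821163177490234), 8.506120681762695)
(337, 209, 25, 50) ((509.61669921875, -266.466064453125), (122.41812133789062, 50.66414260864258), 3.8551108837127686)
(299, 207, 21, 42) ((526.7720947265625, -165.3548583984375), (49.531341552734375, 105.244140625), 84.6699447631836)
block2 [[0.52912115 0.01338732 0.075     ]] rest corners [[0.66460605 0.29228657 0.085     ]
 [0.48357834 0.31614549 0.085     ]]
[[289.56814366   0.         279.80522074]
 [  0.         289.56814366 210.67878975]
 [  0.           0.           1.        ]] [[1.0, 0.001, 0.0005, -0.0002], [-0.0002, -0.2595, 0.9657, -0.1643], [0.0011, -0.9657, -0.2595, 0.07], [0.0, 0.0, 0.0, 1.0]]
```

play_rows:
  commands:
    - [[0.05,0.05,0.02],[0,0,0.18]]
    - [[0.1,0.1,0.03],[0,0,0.36]]
    - [[0.14,0.14,0.03],[0,0,0.54]]
    - [[0.18,0.19,0.03],[0,0,0.72]]
    - [[0.22,0.24,0.03],[0,0,0.9]]
    - [[0.25,0.29,0.03],[0,0,1.09]]
    - [[0.28,0.34,0.03],[0,0,1.09]]
    - [[0.31,0.39,0.03],[0,0,1.09]]
    - [[0.31,0.42,0.03],[0,0,1.09]]
    - [[0.31,0.42,0.03],[0,0,1.09]]

```text
time_s: 1.4
position: [0.5204, -0.1656, 0.2487]
tcp_rot: [[0.991, -0.002, 0.132], [-0.132, 0.001, 0.991], [-0.002, -1.0, 0.001]]
force: [0.6, -0.4, -0.5]
opening: 0.999
```

```bash
cat > snap.py <<'E'
import sys
from rig import *
from h import *
s=read_state();c=capture("wrist");c["T"]=wristT(c,s)
np.savez(sys.argv[1]+".npz",**c);cv2.imwrite(f"pics/{sys.argv[1]}.png",c["frame"][:,:,::-1])
R=s["tcp_rot"];print(s["time_s"],s["position"].round(4),R.round(4).tolist(),s["joint_positions"].round(1),s["force"].round(1),"yaw",np.degrees(np.arctan2(R[1,0],R[0,0])))
E
python3 snap.py w1
```

```text
1.4 [ 0.5204 -0.1656  0.2487] [[0.9912, -0.0015, 0.1323], [-0.1323, 0.0011, 0.9912], [-0.0016, -1.0, 0.0009]] [-29.4  22.2  91.4   0.   66.6 -21.8] [ 0.6 -0.4 -0.5] yaw -7.60142683856253
```

View pics/w1.png

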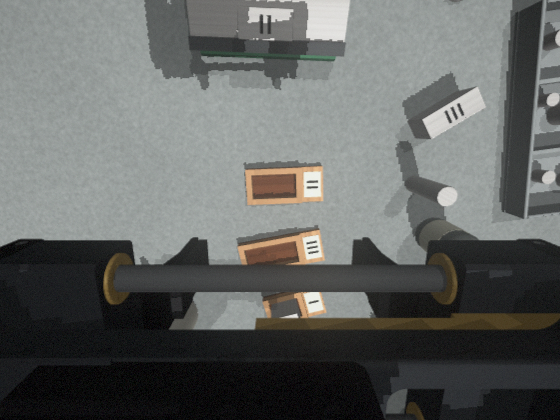

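w1 shows the two-bar nest clearly at (285,186): dark pocket at about (274,186), label at (313,184). Three-bar nest is below it at (282,248), cleat and block at the top (267,25). Measuring the nest.

Run:
```python
from h import *
c=dict(np.load("w1.npz"));T=c["T"]
im=c["frame"];print(im[186,244:330:4].tolist())
r=cv2.cvtColor(im,cv2.COLOR_RGB2HSV)
sub=np.zeros(im.shape[:2],np.uint8);sub[155:215,235:335]=1
o=cv2.inRange(r,(4,90,20),(22,255,255))*sub
ct=max(cv2.findContours(o,0,1)[0],key=cv2.contourArea)
w=ray(c,T,ct[:,0],.014);print("outer",cv2.minAreaRect((w[:,:2]*1e3).astype(np.float32)),cv2.boundingRect(ct))
d=((im[...,0]<110)&(o>0)).astype(np.uint8);d[:,302:]=0
d=cv2.morphologyEx(d,2,np.ones((3,3)));ct=max(cv2.findContours(d,0,1)[0],key=cv2.contourArea)
w=ray(c,T,ct[:,0],.014);print("pocket",cv2.minAreaRect((w[:,:2]*1e3).astype(np.float32)),cv2.boundingRect(ct))
```

```text
[[148, 151, 150], [210, 167, 126], [140, 111, 87], [128, 90, 72], [125, 87, 67], [129, 89, 73], [127, 90, 72], [133, 95, 77], [130, 89, 72], [130, 90, 73], [131, 90, 72], [130, 93, 75], [132, 97, 77], [187, 149, 112], [216, 171, 130], [229, 228, 215], [149, 152, 143], [136, 139, 129], [135, 134, 128], [231, 225, 203], [164, 170, 165], [161, 165, 164]]
outer ((524.5440673828125, -166.30026245117188), (49.73616027832031, 104.76287078857422), 85.09901428222656) (245, 166, 77, 39)Traceback (most recent call last):
  File "<stdin>", line 10, in <module>
ValueError: max() iterable argument is empty
```

play_rows:
  commands:
    - [[0,0.05,0],[0,0,0]]
    - [[0,0.1,0],[0,0,0]]
    - [[0,0.14,0.02],[0,0,0]]
    - [[0,0.16,0.05],[0,0,0]]
    - [[0,0.16,0.05],[0,0,0]]

```text
time_s: 2.08
position: [0.5224, -0.009, 0.3012]
tcp_rot: [[0.991, 0.006, 0.136], [-0.136, -0.002, 0.991], [0.006, -1.0, -0.001]]
force: [0.4, -1.0, 0.3]
opening: 1.0
```

```bash
python3 snap.py w2
```

```text
2.075 [ 0.5224 -0.009   0.3012] [[0.9907, 0.0057, 0.1359], [-0.1359, -0.0018, 0.9907], [0.0059, -1.0, -0.001]] [-13.2  16.8  90.8  -0.   72.1  -5.4] [ 0.4 -1.   0.3] yaw -7.811612944115116
```

View pics/w2.png

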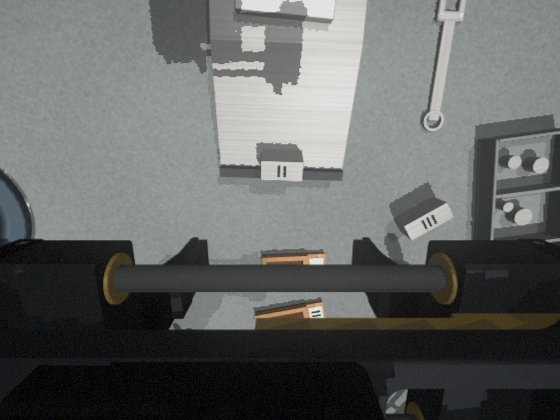

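w2 shows the block's top at about (282,172), against the cleat (dark strip rows 165–180, cols 220–343), with the slope above it and the blank at (288,8). Cropping for edges.

Run:
```python
from h import *
c=dict(np.load("w2.npz"))
cr=c["frame"][135:195,205:355,::-1];cv2.imwrite("pics/w2c.png",cv2.resize(cr,None,fx=5,fy=5,interpolation=2))
c=dict(np.load("w1.npz"));T=c["T"];im=c["frame"]
d=np.zeros(im.shape[:2],np.uint8);d[168:203,249:303]=(im[168:203,249:303,0]<168)&(im[168:203,249:303,2]<115)
d=cv2.morphologyEx(d,2,np.ones((3,3)))
ct=max(cv2.findContours(d,0,1)[0],key=cv2.contourArea)
w=ray(c,T,ct[:,0],.014);print("pocket",cv2.minAreaRect((w[:,:2]*1e3).astype(np.float32)),cv2.boundingRect(ct))
```

```text
pocket ((510.75830078125, -165.47976684570312), (33.86600112915039, 62.034996032714844), 84.54292297363281) (251, 174, 46, 25)
```

View pics/w2c.png

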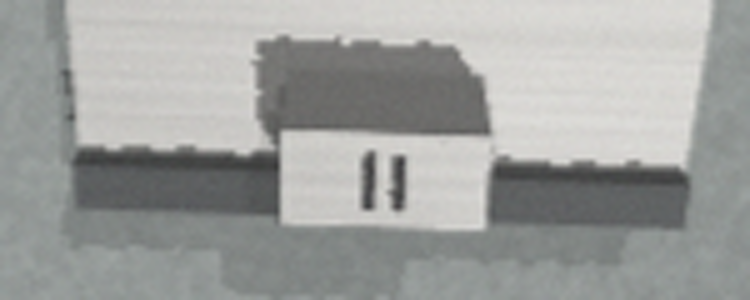

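Crop: the block's top spans (281..489, 130..229) with two bars. Cleat's top face runs (75,163)–(687,180), lower edge (75,208)–(687,226).

Run:
```python
from h import *
c=dict(np.load("w2.npz"));T=c["T"]
f=lambda p,z:ray(c,T,np.array(p)/5+[204.6,134.6],z)[:,:2]*1e3
a=f([(281,130),(489,134)],.0875);b=f([(281,225),(487,229)],.0788)
k=f([(75,163),(687,180)],.0455);l=f([(75,208),(687,226)],.0412)
for n,e in zip("up dn ct cb".split(),(a,b,k,l)):
    v=e[1]-e[0];print(n,e.round(1).tolist(),np.hypot(*v).round(1),np.degrees(np.arctan2(v[1],v[0])).round(2))
print("block top c",np.r_[a,b].mean(0))
P=cloud(c,T);q=P[90:140,230:330].reshape(-1,3);pl=plane(q[abs(q[:,2]-np.median(q[:,2]))<.05]);print("slope",pl,np.degrees(np.arctan(np.hypot(*pl[:2]))),np.degrees(np.arctan2(-pl[1],-pl[0])))
top=P[164:177,265:299].reshape(-1,3);print("top mean",top.mean(0),"pred slope z at foot mid",pl[:2]@(k.mean(0)/1e3)+pl[2])
```

```text
up [[503.5, 29.6], [556.6, 21.3]] 53.8 -8.88
dn [[499.0, 3.9], [553.8, -4.7]] 55.4 -8.93
ct [[440.3, 24.8], [615.0, -4.1]] 177.1 -9.38
cb [[436.9, 11.4], [614.8, -18.3]] 180.4 -9.5
block top c [528.24552842  12.48533402]
slope [0.05561848 0.3204142  0.00085546] 18.01481481260381 -99.8474553283212
top mean [0.52835281 0.01329698 0.08281626] pred slope z at foot mid 0.03351165293922293
```

```bash
cat > rel.py <<'E'
from scipy.spatial.transform import Rotation as R
import numpy as np
d=np.deg2rad
def ori(yaw,tilt,dirdeg=-99.4): # tool-down yaw then lean toward downhill by tilt
    ax=np.array([-np.sin(d(dirdeg)),np.cos(d(dirdeg)),0])
    return R.from_rotvec(ax*d(tilt))*R.from_euler('z',d(yaw))
def rel(a,b): return (b*a.inv()).as_rotvec().round(4)
E
python3 -c "
from rel import *
a=ori(-7.85,0);g=ori(-9.4,18)
print(rel(a,g),rel(g,ori(-5.4,0)))"
```

```text
[ 0.3106 -0.0471 -0.0268] [-0.3116  0.0405  0.0692]
```

play_rows:
  commands:
    - [[0.005,0.004,-0.05],[0.155,-0.024,-0.013]]
    - [[0.005,0.004,-0.11],[0.31,-0.047,-0.027]]
    - [[0.0046,0.0036,-0.1636],[0.3106,-0.0471,-0.0268]]
    - [[0.0046,0.0036,-0.1636],[0.3106,-0.0471,-0.0268]]
    - [[0.006,0.012,-0.19],[0.3106,-0.0471,-0.0268]]
    - [[0.0076,0.022,-0.2207],[0.3106,-0.0471,-0.0268]]
    - [[0.0076,0.022,-0.2207],[0.3106,-0.0471,-0.0268]]
    - [[0.0076,0.022,-0.2207],[0.3106,-0.0471,-0.0268]]

```text
time_s: 3.12
position: [0.5296, 0.0129, 0.0801]
tcp_rot: [[0.987, 0.053, 0.154], [-0.163, 0.304, 0.939], [0.003, -0.951, 0.308]]
force: [-0.8, -0.3, -0.8]
opening: 1.0
```

```bash
python3 snap.py w3
```

```text
3.125 [0.5296 0.0129 0.0801] [[0.9866, 0.0534, 0.1543], [-0.1633, 0.3038, 0.9387], [0.0033, -0.9513, 0.3084]] [-21.3  36.1 104.4  24.9  45.9 -30.4] [-0.8 -0.3 -0.8] yaw -9.395832495419471
```

View pics/w3.png

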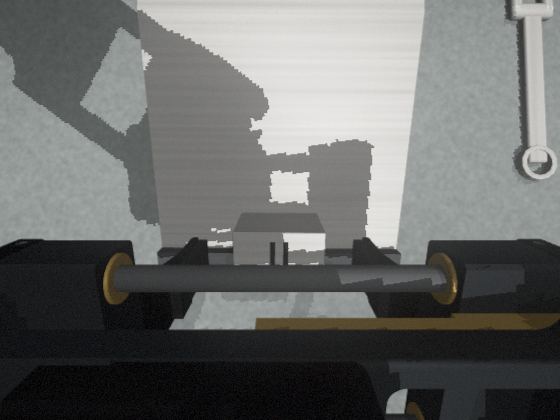

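Block sits centred between the fingers (235–325 at row 240). Close and lift along the normal.

play_rows:
  commands:
    - [[0,0,0],[0,0,0]]
    - [[0,0,0],[0,0,0]]
    - [[0,0,0],[0,0,0]]
    - [[0,0,0],[0,0,0]]
    - [[0,0,0],[0,0,0]]
    - [[-0.0005,-0.003,0.0095],[0,0,0]]
    - [[-0.001,-0.006,0.019],[0,0,0]]
    - [[-0.002,-0.012,0.038],[0,0,0]]
    - [[-0.002,-0.012,0.06],[0,0,0]]
    - [[-0.002,-0.012,0.06],[0,0,0]]
  gripper: 0.03

```text
time_s: 4.42
position: [0.5272, 0.0009, 0.1398]
tcp_rot: [[0.987, 0.054, 0.154], [-0.163, 0.303, 0.939], [0.004, -0.951, 0.308]]
force: [0.9, -0.4, -6.3]
opening: 0.617
```

play_rows:
  commands:
    - [[-0.002,-0.03,0.01],[0,0,0]]
    - [[-0.005,-0.07,0.01],[-0.1,0.013,0.022]]
    - [[-0.01,-0.11,0.005],[-0.2,0.026,0.045]]
    - [[-0.014,-0.15,0.0],[-0.3116,0.0405,0.0692]]
    - [[-0.0158,-0.1675,-0.02],[-0.3116,0.0405,0.0692]]
    - [[-0.0158,-0.1675,-0.05],[-0.3116,0.0405,0.0692]]
    - [[-0.0158,-0.1675,-0.05],[-0.3116,0.0405,0.0692]]
    - [[-0.0158,-0.1675,-0.05],[-0.3116,0.0405,0.0692]]

```text
time_s: 5.42
position: [0.5104, -0.1656, 0.0883]
tcp_rot: [[0.996, -0.001, 0.094], [-0.094, 0.001, 0.996], [-0.001, -1.0, 0.001]]
force: [0.3, 0.6, -4.6]
opening: 0.623
```

```bash
python3 snap.py w4
python3 - <<'E'
from rig import *
c=capture("side");import cv2
cv2.imwrite("pics/s4.png",cv2.resize(c["frame"][130:250,230:390,::-1],None,fx=4.5,fy=4.5,interpolation=2))
E
```

```text
5.425 [ 0.5104 -0.1656  0.0883] [[0.9956, -0.0006, 0.0941], [-0.0941, 0.0006, 0.9956], [-0.0007, -1.0, 0.0005]] [-29.9  34.7 101.2   0.   44.2 -24.5] [ 0.3  0.6 -4.6] yaw -5.396787565742225
```

View pics/s4.png

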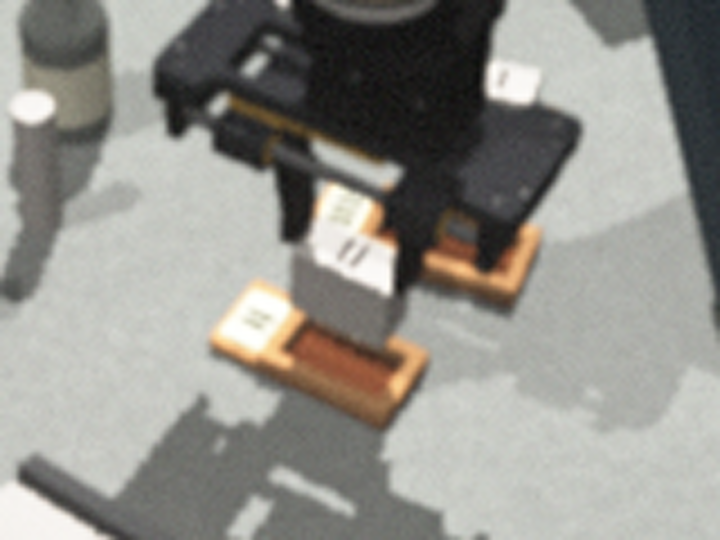

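The side crop shows the block upright, hanging right over the two-bar nest's pocket (pocket at (345,365)). Lowering.

play_rows:
  commands:
    - [[0,0,-0.012],[0,0,0]]
    - [[0,0,-0.022],[0,0,0]]
    - [[0,0,-0.029],[0,0,0]]
    - [[0,0,-0.034],[0,0,0]]
    - [[0,0,-0.038],[0,0,0]]
    - [[0,0,-0.038],[0,0,0]]

```text
time_s: 6.28
position: [0.5103, -0.1659, 0.05]
tcp_rot: [[0.996, -0.001, 0.094], [-0.094, 0.0, 0.996], [-0.001, -1.0, 0.0]]
force: [-0.6, 0.2, -5.4]
opening: 0.618
```

play_rows:
  commands:
    - [[0,0,-0.001],[0,0,0]]
    - [[0,0,-0.002],[0,0,0]]
    - [[0,0,-0.003],[0,0,0]]
    - [[0,0,-0.004],[0,0,0]]
    - [[0,0,-0.0045],[0,0,0]]
    - [[0,0,-0.0045],[0,0,0]]

```text
time_s: 7.02
position: [0.5105, -0.1659, 0.0458]
tcp_rot: [[0.996, -0.0, 0.094], [-0.094, 0.0, 0.996], [-0.0, -1.0, 0.0]]
force: [-0.3, -0.5, -6.1]
opening: 0.622
```

play_rows:
  commands:
    - [[0,0,-0.0005],[0,0,0]]
    - [[0,0,-0.001],[0,0,0]]
    - [[0,0,-0.0015],[0,0,0]]
    - [[0,0,-0.0015],[0,0,0]]

```text
time_s: 7.52
position: [0.5105, -0.1659, 0.0445]
tcp_rot: [[0.996, 0.0, 0.094], [-0.094, -0.0, 0.996], [0.0, -1.0, -0.0]]
force: [0.6, -0.5, -2.8]
opening: 0.619
```

play_rows:
  commands:
    - [[0,0,0],[0,0,0]]
    - [[0,0,0],[0,0,0]]
    - [[0,0,0],[0,0,0]]
    - [[0,0,0],[0,0,0]]
    - [[0,0,0.03],[0,0,0]]
    - [[0,0,0.08],[0,0,0]]
    - [[0,0.05,0.13],[0,0,0]]
    - [[0,0.1,0.19],[0,0,0]]
    - [[0,0.12,0.19],[0,0,0]]
    - [[0,0.12,0.19],[0,0,0]]
  gripper: 0.087

```text
time_s: 8.78
position: [0.511, -0.044, 0.2363]
tcp_rot: [[0.996, 0.004, 0.09], [-0.09, -0.001, 0.996], [0.004, -1.0, -0.001]]
force: [-0.3, 0.7, -1.0]
opening: 0.999
```

```bash
python3 snap.py w5;python3 - <<'E'
from rig import *
import cv2,numpy as np
c=capture("side")
cv2.imwrite("pics/s5.png",cv2.resize(c["frame"][120:400,110:390,::-1],None,fx=2.1,fy=2.1,interpolation=2));np.savez("s5.npz",**c)
E
```

```text
8.775 [ 0.511  -0.044   0.2363] [[0.9959, 0.0037, 0.0904], [-0.0904, -0.0009, 0.9959], [0.0038, -1.0, -0.0006]] [-17.4  20.2  97.    0.   62.6 -12.3] [-0.3  0.7 -1. ] yaw -5.1852300636702
```

View pics/s5.png

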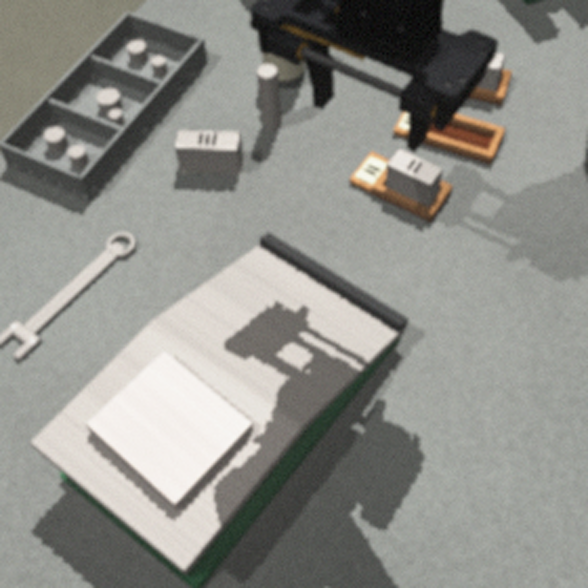

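Block stands in the two-bar nest (crop (412,178)); large block, spanner and others are unmoved. Next, a look at the blank.

play_rows:
  commands:
    - [[0.01,0.05,0.02],[0,0,-0.035]]
    - [[0.02,0.1,0.03],[0,0,-0.07]]
    - [[0.03,0.15,0.03],[0,0,-0.07]]
    - [[0.035,0.175,0.03],[0,0,-0.07]]
    - [[0.035,0.175,0.03],[0,0,-0.07]]
    - [[0.035,0.175,0.03],[0,0,-0.07]]

```text
time_s: 9.62
position: [0.5452, 0.1276, 0.2632]
tcp_rot: [[0.986, -0.002, 0.165], [-0.165, -0.001, 0.986], [-0.002, -1.0, -0.001]]
force: [-0.4, -0.8, 0.8]
opening: 0.997
```

```bash
python3 snap.py w6
cat > frame.py <<'E'
import numpy as np
F=np.array([528.4,13.0]);u=np.array([.163,.987]);v=np.array([.987,-.163]);C=F+152*u
def uv(p): q=np.atleast_2d(p)-C; return np.c_[q@u,q@v].round(1)
E
python3 - <<'E'
from h import *
from frame import *
c=dict(np.load("w6.npz"));T=c["T"];P=cloud(c,T)
m=(P[...,2]>.0935)&(P[...,2]<.11);m[235:]=0;m=m.astype(np.uint8)
m=cv2.morphologyEx(m,2,np.ones((3,3)))
ct=max(cv2.findContours(m,0,1)[0],key=cv2.contourArea);print(cv2.boundingRect(ct),P[...,2][m>0].mean())
w=ray(c,T,ct[:,0],.101)[:,:2]*1e3
r=cv2.minAreaRect(w.astype(np.float32));print(r,uv(r[0]),uv(cv2.boxPoints(r)).tolist())
c=dict(np.load("w5.npz"))
# block height in nest from side cam
c=dict(np.load("s5.npz"));P=cloud(c,c["cam_to_world"])
for p in [(412,165),(405,172),(425,175)]:
    a,b=int(p[0]/2.1+110),int(p[1]/2.1+120);print("blk",P[b,a].round(4))
E
```

```text
9.625 [0.5452 0.1276 0.2632] [[0.9863, -0.0023, 0.1648], [-0.1648, -0.0009, 0.9863], [-0.0022, -1.0, -0.0013]] [ 1.8 22.4 88.4 -0.1 69.3 11.3] [-0.4 -0.8  0.8] yaw -9.484856809221323
(231, 48, 108, 98) 0.09961179811752804
((564.1591796875, 230.9281463623047), (91.16839599609375, 109.01609802246094), 77.05574035644531) [[68.8 -0.2]] [[26.7, -57.5], [19.9, 51.4], [110.9, 57.0], [117.7, -51.8]]
blk [ 0.5139 -0.1667  0.0476]
blk [ 0.5176 -0.1518  0.0506]
blk [ 0.4945 -0.1569  0.0502]
```

View pics/w6.png

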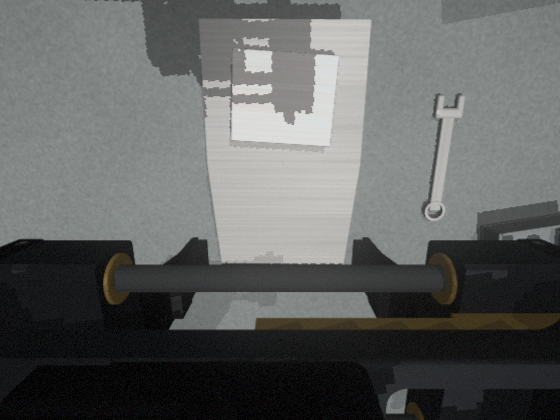

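w6 shows the blank at (285,100), slightly skewed (3.5°), slope and cleat clear. Block top measures about 49 mm, i.e. home. Moving behind the blank with opening 70 mm so both fingers push the rear edge.

play_rows:
  commands:
    - [[0.01,0.05,-0.03],[0,0,0]]
    - [[0.02,0.1,-0.06],[0,0,0]]
    - [[0.027,0.15,-0.08],[0,0,0]]
    - [[0.03,0.17,-0.08],[0,0,0]]
    - [[0.03,0.17,-0.09],[0,0,0]]
    - [[0.03,0.17,-0.12],[0,0,0]]
    - [[0.03,0.17,-0.14],[0,0,0]]
    - [[0.03,0.17,-0.15],[0,0,0]]
    - [[0.03,0.17,-0.15],[0,0,0]]
  gripper: 0.07

```text
time_s: 10.8
position: [0.5756, 0.2976, 0.1142]
tcp_rot: [[0.986, -0.001, 0.165], [-0.165, -0.001, 0.986], [-0.001, -1.0, -0.001]]
force: [0.5, -0.8, -0.3]
opening: 0.804
```

play_rows:
  commands:
    - [[-0.0008,-0.005,0],[0,0,0]]
    - [[-0.0016,-0.01,0],[0,0,0]]
    - [[-0.0024,-0.0148,0],[0,0,0]]
    - [[-0.0033,-0.02,0],[0,0,0]]
    - [[-0.0041,-0.0247,0],[0,0,0]]
    - [[-0.0049,-0.0296,0],[0,0,0]]
    - [[-0.0057,-0.0345,0],[0,0,0]]
    - [[-0.0065,-0.0395,0],[0,0,0]]
    - [[-0.0073,-0.0444,0],[0,0,0]]
    - [[-0.0081,-0.0493,0],[0,0,0]]

```text
time_s: 12.05
position: [0.5673, 0.2495, 0.1143]
tcp_rot: [[0.987, -0.0, 0.164], [-0.164, -0.0, 0.987], [-0.0, -1.0, -0.0]]
force: [-0.5, -0.3, -1.0]
opening: 0.802
```

```bash
cat > blank.py <<'E'
import sys
from rig import *
from h import *
from frame import *
c=capture("top");T=c["cam_to_world"];n=sys.argv[1];np.savez(n+".npz",**c)
cv2.imwrite(f"pics/{n}.png",cv2.resize(c["frame"][150:290,90:270,::-1],None,fx=4,fy=4,interpolation=2))
P=cloud(c,T)*1e3;q=(P[...,:2]-C);U=q@u;V=q@v
surf=np.where(U>0,85,85+U*np.tan(np.deg2rad(18)));h=P[...,2]-surf
m=((h>8)&(h<28)&(abs(V)<95)&(U>-148)&(U<150)).astype(np.uint8)
m=cv2.morphologyEx(m,2,np.ones((3,3)))
ct=max(cv2.findContours(m,0,1)[0],key=cv2.contourArea)[:,0]
pts=np.c_[U[ct[:,1],ct[:,0]],V[ct[:,1],ct[:,0]]]
r=cv2.minAreaRect(pts.astype(np.float32));print(r,cv2.boxPoints(r).round(1).tolist())
E
python3 blank.py t7; python3 snap.py w7
```

```text
((57.836734771728516, 1.4443359375), (67.26068878173828, 109.85676574707031), 3.291060209274292) [[21.100000381469727, 54.400001525878906], [27.399999618530273, -55.29999923706055], [94.5999984741211, -51.5], [88.30000305175781, 58.20000076293945]]
12.1 [0.5671 0.2489 0.1143] [[0.9865, -0.0006, 0.1638], [-0.1638, -0.0005, 0.9865], [-0.0005, -1.0, -0.0006]] [13.4 37.2 88.  -0.  54.8 22.8] [ 0.2 -0.6  0.4] yaw -9.42561407447371
```

View pics/t7.png

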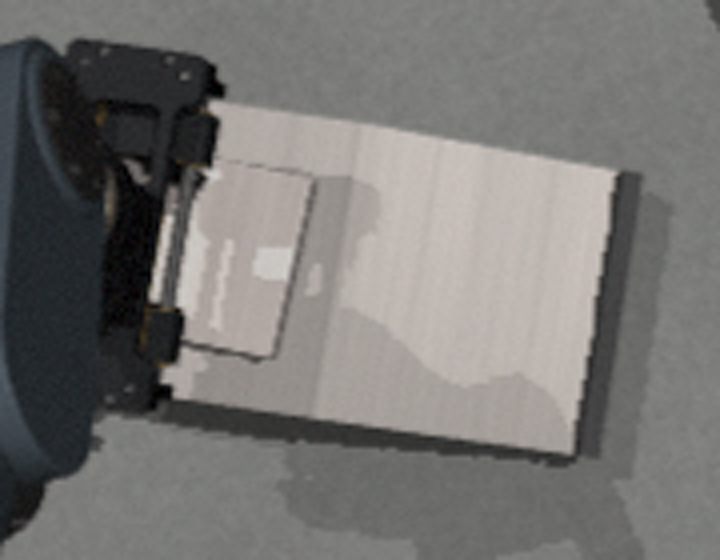

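View pics/w7.png

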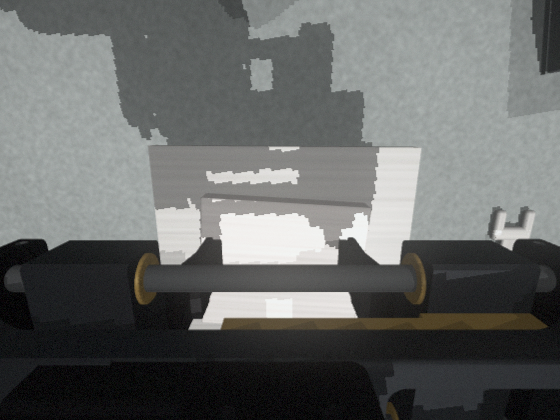

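Run:
```python
from h import *
from frame import *
c=dict(np.load("w7.npz"));P=cloud(c,c["T"])*1e3
for r in range(100,420,10):
    p=P[r,280];print(r,c["depth"][r,280].round(3),p.round(0),uv(p[:2])[0],c["frame"][r,280])
```

```text
100 0.264 [583. 347.  -2.] [186.4  -0.8] [91 97 94]
110 0.265 [581. 338.  -1.] [177.6  -0.8] [ 96 101  97]
120 0.268 [580. 330.  -2.] [168.9  -0.8] [97 99 98]
130 0.271 [578. 321.  -3.] [160.   -0.8] [ 96 100  98]
140 0.271 [577. 312.   0.] [151.   -0.8] [ 97 101 102]
150 0.193 [576. 308.  82.] [146.5  -0.9] [135 135 131]
160 0.194 [575. 301.  83.] [140.   -0.9] [135 134 133]
170 0.194 [574. 295.  84.] [133.5  -0.9] [220 219 216]
180 0.197 [573. 288.  83.] [126.6  -0.8] [221 220 218]
190 0.197 [572. 281.  85.] [119.9  -0.8] [142 139 137]
200 0.19 [571. 277.  94.] [115.   -0.9] [113 111 109]
210 0.185 [570. 272. 100.] [110.   -0.9] [161 157 152]
220 0.187 [569. 265.  99.] [103.   -0.8] [242 240 239]
230 0.189 [568. 258. 100.] [96.4 -0.8] [241 239 238]
240 0.192 [567. 251.  98.] [89.  -0.8] [242 240 238]
250 0.192 [566. 244. 100.] [82.4 -0.8] [242 242 239]
260 0.194 [565. 237. 100.] [75.3 -0.8] [242 240 238]
270 0.084 [572. 281. 202.] [119.2  -0.9] [89 90 88]
280 0.083 [571. 279. 204.] [117.   -0.9] [95 92 93]
290 0.084 [571. 275. 203.] [113.6  -0.9] [82 80 80]
300 0.203 [560. 207.  99.] [44.6 -0.8] [238 240 238]
310 0.204 [558. 199.  99.] [36.8 -0.8] [239 237 234]
320 0.075 [570. 272. 213.] [110.7  -0.9] [95 81 61]
330 0.069 [571. 274. 219.] [112.   -0.9] [53 50 48]
340 0.066 [571. 274. 222.] [112.   -0.9] [41 39 37]
350 0.062 [571. 274. 226.] [112.7  -0.9] [28 28 31]
360 0.06 [571. 274. 229.] [112.   -0.9] [36 37 37]
370 0.057 [571. 274. 232.] [112.6  -0.9] [17 16 21]
380 0.055 [571. 274. 234.] [112.3  -0.9] [21 23 22]
390 0.052 [571. 275. 237.] [113.3  -0.9] [12 11 15]
400 0.051 [571. 274. 238.] [112.6  -0.9] [ 8 12  9]
410 0.0 [578. 319. 279.] [157.7  -1. ] [ 9 10 14]
```

w7 shows the fingers (cols 200–222 and 340–365, row 245) seemingly beside or over the blank's ends, with the blank unmoved (rear edge row 195–207). Checking depth around the fingers.

Run:
```python
from h import *
from frame import *
np.set_printoptions(linewidth=200,suppress=True)
c=dict(np.load("w7.npz"));P=cloud(c,c["T"])*1e3
for r in range(236,266,4):
    for cols in (range(184,228,4),range(334,380,4)):
        print(r,cols[0],[(int(P[r,k,2]),int(uv(P[r,k,:2])[0,0]),int(uv(P[r,k,:2])[0,1])) for k in cols])
```

```text
236 184 [(83, 86, -69), (85, 87, -66), (83, 86, -63), (83, 86, -61), (98, 91, -53), (100, 92, -50), (99, 92, -48), (99, 92, -45), (100, 92, -42), (100, 92, -40), (100, 92, -37)]
236 334 [(99, 92, 34), (98, 92, 37), (100, 92, 39), (99, 92, 42), (98, 91, 45), (99, 92, 47), (100, 92, 50), (100, 92, 52), (98, 91, 55), (84, 86, 63), (82, 86, 66), (83, 86, 69)]
240 184 [(83, 83, -69), (84, 83, -66), (83, 83, -63), (83, 83, -61), (82, 82, -58), (121, 97, -44), (122, 98, -42), (118, 96, -40), (119, 96, -38), (118, 96, -36), (98, 89, -38)]
240 334 [(98, 89, 34), (99, 89, 37), (117, 96, 35), (118, 96, 38), (121, 97, 39), (120, 97, 42), (100, 89, 50), (98, 89, 53), (99, 89, 55), (83, 83, 63), (83, 83, 66), (83, 83, 69)]
244 184 [(83, 80, -70), (83, 80, -67), (82, 80, -64), (83, 80, -61), (82, 79, -58), (128, 98, -43), (129, 98, -40), (124, 96, -39), (124, 96, -37), (119, 94, -36), (100, 87, -37)]
244 334 [(99, 86, 34), (116, 93, 33), (123, 96, 34), (124, 96, 36), (125, 97, 38), (128, 98, 40), (128, 98, 42), (100, 87, 53), (83, 80, 61), (84, 80, 63), (82, 80, 67), (83, 80, 69)]
248 184 [(82, 76,
[... 1147 characters left out ...]
41), (145, 96, -40), (145, 96, -38), (144, 96, -37), (140, 94, -36), (131, 89, -36), (121, 85, -36), (98, 74, -38)]
260 334 [(100, 75, 35), (119, 84, 33), (129, 88, 33), (138, 93, 33), (144, 96, 34), (145, 96, 36), (145, 96, 38), (147, 97, 39), (149, 98, 40), (149, 98, 42), (148, 97, 45), (83, 67, 70)]
264 184 [(199, 119, -29), (198, 119, -28), (199, 119, -27), (198, 119, -26), (199, 119, -24), (198, 119, -23), (199, 119, -22), (198, 119, -21), (198, 119, -20), (198, 119, -18), (198, 119, -17)]
264 334 [(199, 119, 15), (199, 119, 16), (198, 119, 17), (198, 119, 19), (197, 119, 20), (198, 119, 21), (199, 120, 22), (198, 119, 23), (198, 119, 24), (198, 119, 26), (198, 119, 27), (198, 119, 28)]
```

The depth is decisive: the fingertips end at z ≈ 116 mm, about level with the TCP rather than 25 mm ahead, so they passed above the blank without touching it. Backing off, then lowering with checks.

play_rows:
  commands:
    - [[0.004,0.025,0],[0,0,0]]
    - [[0.0081,0.0493,0],[0,0,0]]
    - [[0.0081,0.0493,0],[0,0,0]]
    - [[0.0081,0.0493,-0.005],[0,0,0]]
    - [[0.0081,0.0493,-0.01],[0,0,0]]
    - [[0.0081,0.0493,-0.014],[0,0,0]]
    - [[0.0081,0.0493,-0.017],[0,0,0]]
    - [[0.0081,0.0493,-0.017],[0,0,0]]

```text
time_s: 13.15
position: [0.5753, 0.2989, 0.097]
tcp_rot: [[0.986, -0.001, 0.164], [-0.164, -0.0, 0.986], [-0.001, -1.0, -0.0]]
force: [0.7, -0.4, -0.2]
opening: 0.8
```

```bash
python3 snap.py w8
cat > tip.py <<'E'
import sys
from h import *
from frame import *
c=dict(np.load(sys.argv[1]+".npz"));P=cloud(c,c["T"])*1e3
for r in range(216,262,3):
    print(r,[(int(P[r,k,2]),int(uv(P[r,k,:2])[0,0]),int(uv(P[r,k,:2])[0,1])) for k in (206,210,214,346,350,354)])
print([(r,int(P[r,280,2]),int(uv(P[r,280,:2])[0,0])) for r in range(200,265,8)])
E
python3 tip.py w8
```

```text
13.15 [0.5753 0.2989 0.097 ] [[0.9865, -0.0007, 0.1638], [-0.1638, -0.0002, 0.9865], [-0.0007, -1.0, -0.0003]] [17.6 40.4 84.2  0.  55.5 27. ] [ 0.7 -0.4 -0.2] yaw -9.425435410381013
216 [(40, 144, -59), (41, 144, -56), (40, 144, -53), (37, 143, 52), (40, 144, 54), (38, 143, 58)]
219 [(49, 144, -57), (49, 144, -54), (48, 144, -51), (47, 144, 50), (46, 143, 53), (46, 143, 56)]
222 [(72, 149, -51), (73, 149, -48), (73, 149, -45), (55, 144, 48), (54, 143, 51), (55, 144, 54)]
225 [(79, 149, -49), (78, 149, -47), (80, 149, -44), (78, 149, 42), (77, 148, 45), (77, 148, 48)]
228 [(84, 149, -48), (83, 148, -46), (83, 149, -43), (83, 148, 41), (83, 148, 44), (82, 148, 47)]
231 [(83, 146, -48), (83, 146, -46), (83, 146, -43), (84, 147, 41), (83, 146, 44), (83, 146, 47)]
234 [(83, 144, -49), (83, 144, -46), (84, 144, -43), (84, 145, 41), (84, 145, 44), (83, 144, 47)]
237 [(82, 142, -49), (99, 148, -42), (82, 142, -44), (83, 142, 42), (99, 148, 40), (83, 142, 47)]
240 [(103, 148, -43), (103, 148, -41), (100, 147, -39), (101, 147, 38), (104, 148, 39), (104, 148, 41)]
243 [(108, 148, -42), (106, 147, -40), (105, 147, -38), (106, 147, 36), (108, 148, 38), (109, 148, 40)]
246 [(114, 148, -41), (109, 147, -40), (109, 146, -38), (109, 146, 36), (110, 147, 38), (113, 148, 39)]
249 [(115, 147, -41), (114, 147, -39), (114, 147, -36), (114, 147, 35), (113, 146, 37), (117, 148, 38)]
252 [(118, 146, -40), (118, 147, -38), (118, 147, -36), (117, 146, 34), (118, 147, 36), (119, 147, 38)]
255 [(122, 147, -39), (122, 147, -37), (117, 145, -36), (120, 146, 33), (121, 146, 35), (122, 147, 37)]
258 [(126, 147, -38), (124, 146, -36), (118, 143, -36), (120, 144, 33), (125, 146, 34), (126, 147, 36)]
261 [(129, 147, -37), (125, 145, -36), (118, 142, -36), (121, 143, 33), (126, 145, 34), (129, 146, 35)]
[(200, 0, 148), (208, 10, 143), (216, 40, 144), (224, 76, 149), (232, 82, 145), (240, 84, 140), (248, 84, 135), (256, 82, 128), (264, 180, 169)]
```

play_rows:
  commands:
    - [[0,0,-0.004],[0,0,0]]
    - [[0,0,-0.007],[0,0,0]]
    - [[0,0,-0.009],[0,0,0]]
    - [[0,0,-0.011],[0,0,0]]
    - [[0,0,-0.011],[0,0,0]]

```text
time_s: 13.82
position: [0.5753, 0.2991, 0.0861]
tcp_rot: [[0.987, -0.001, 0.163], [-0.163, -0.0, 0.987], [-0.0, -1.0, -0.0]]
force: [-0.2, 0.0, -0.2]
opening: 0.802
```

```bash
python3 snap.py w9; python3 tip.py w9
```

```text
13.825 [0.5753 0.2991 0.0861] [[0.9866, -0.0005, 0.1634], [-0.1634, -0.0002, 0.9866], [-0.0005, -1.0, -0.0003]] [17.6 41.2 84.5 -0.  54.3 27. ] [-0.2  0.  -0.2] yaw -9.407080558757382
216 [(29, 144, -59), (28, 144, -56), (28, 144, -53), (25, 143, 52), (27, 144, 55), (25, 143, 58)]
219 [(38, 144, -57), (36, 144, -54), (38, 144, -51), (34, 143, 50), (35, 144, 53), (34, 143, 56)]
222 [(45, 144, -55), (46, 144, -52), (44, 144, -50), (43, 143, 48), (42, 143, 51), (43, 143, 54)]
225 [(52, 144, -54), (52, 144, -51), (51, 144, -48), (49, 143, 47), (50, 143, 49), (49, 143, 52)]
228 [(72, 149, -48), (73, 149, -46), (74, 149, -43), (72, 149, 41), (71, 148, 44), (71, 148, 47)]
231 [(79, 149, -47), (80, 149, -44), (79, 149, -42), (78, 149, 40), (78, 149, 43), (77, 148, 45)]
234 [(83, 148, -46), (83, 148, -43), (84, 149, -41), (83, 149, 39), (84, 149, 41), (84, 149, 44)]
237 [(82, 146, -46), (89, 148, -42), (83, 146, -41), (83, 146, 39), (89, 148, 40), (84, 147, 44)]
240 [(93, 148, -43), (94, 149, -41), (90, 147, -39), (88, 146, 38), (93, 148, 39), (92, 148, 42)]
243 [(98, 149, -42), (95, 147, -41), (94, 147, -39), (92, 146, 37), (97, 148, 38), (97, 148, 40)]
246 [(102, 148, -41), (99, 147, -40), (98, 146, -38), (99, 147, 35), (99, 147, 38), (101, 148, 39)]
249 [(105, 148, -40), (102, 146, -39), (104, 147, -36), (103, 147, 35), (102, 147, 37), (106, 148, 38)]
252 [(106, 147, -40), (107, 147, -38), (105, 146, -36), (108, 147, 34), (106, 146, 36), (106, 146, 38)]
255 [(110, 147, -39), (110, 146, -37), (106, 145, -36), (250, 208, -1), (111, 147, 35), (112, 147, 37)]
258 [(115, 147, -38), (113, 146, -36), (107, 143, -36), (109, 144, 33), (114, 147, 34), (114, 147, 36)]
261 [(119, 147, -37), (114, 145, -36), (108, 142, -36), (110, 143, 33), (114, 145, 34), (119, 147, 35)]
[(200, 0, 150), (208, 2, 144), (216, 28, 144), (224, 48, 144), (232, 81, 149), (240, 83, 145), (248, 84, 139), (256, 83, 134), (264, 170, 170)]
```

Tips are now about 5 mm above the shelf, with no contact. Pushing.

play_rows:
  commands:
    - [[-0.001,-0.006,0],[0,0,0]]
    - [[-0.0015,-0.009,0],[0,0,0]]
    - [[-0.002,-0.012,0],[0,0,0]]
    - [[-0.0025,-0.015,0],[0,0,0]]
    - [[-0.003,-0.018,0],[0,0,0]]
    - [[-0.0037,-0.022,0],[0,0,0]]
    - [[-0.0043,-0.026,0],[0,0,0]]
    - [[-0.005,-0.03,0],[0,0,0]]
    - [[-0.0056,-0.034,0],[0,0,0]]
    - [[-0.0063,-0.038,0],[0,0,0]]

```text
time_s: 15.12
position: [0.5693, 0.2609, 0.0864]
tcp_rot: [[0.987, 0.0, 0.164], [-0.164, 0.0, 0.987], [0.0, -1.0, 0.0]]
force: [0.9, 1.8, 0.2]
opening: 0.803
```

```bash
python3 blank.py t10
```

```text
((44.69039535522461, 5.279685974121094), (109.95352172851562, 94.98197174072266), 89.89984893798828) [[-2.9000000953674316, -49.599998474121094], [92.0999984741211, -49.79999923706055], [92.30000305175781, 60.20000076293945], [-2.700000047683716, 60.29999923706055]]
```

Squared to 0.1°, pushing at about 2 N. Continuing to just short of tipping, then slowly over the crest.

play_rows:
  commands:
    - [[-0.0007,-0.004,0],[0,0,0]]
    - [[-0.0013,-0.008,0],[0,0,0]]
    - [[-0.002,-0.012,0],[0,0,0]]
    - [[-0.0026,-0.016,0],[0,0,0]]
    - [[-0.0033,-0.02,0],[0,0,0]]
    - [[-0.004,-0.024,0],[0,0,0]]
    - [[-0.0046,-0.028,0],[0,0,0]]
    - [[-0.0053,-0.032,0],[0,0,0]]
    - [[-0.0059,-0.036,0],[0,0,0]]
    - [[-0.0066,-0.04,0],[0,0,0]]

```text
time_s: 16.42
position: [0.5626, 0.2209, 0.0864]
tcp_rot: [[0.987, 0.0, 0.164], [-0.164, 0.0, 0.987], [0.0, -1.0, 0.0]]
force: [0.8, 3.3, 1.0]
opening: 0.805
```

play_rows:
  commands:
    - [[-0.0004,-0.002,0],[0,0,0]]
    - [[-0.0007,-0.004,0],[0,0,0]]
    - [[-0.001,-0.006,0],[0,0,0]]
    - [[-0.0013,-0.008,0],[0,0,0]]
    - [[-0.0016,-0.01,0],[0,0,0]]
    - [[-0.002,-0.012,0],[0,0,0]]
    - [[-0.0023,-0.014,0],[0,0,0]]
    - [[-0.0026,-0.016,0],[0,0,0]]
    - [[-0.003,-0.018,0],[0,0,0]]
    - [[-0.0033,-0.02,0],[0,0,0]]

```text
time_s: 17.68
position: [0.5596, 0.2013, 0.0867]
tcp_rot: [[0.987, 0.001, 0.164], [-0.164, 0.001, 0.987], [0.001, -1.0, 0.001]]
force: [0.9, 5.2, 5.4]
opening: 0.806
```

```bash
python3 blank.py t11;python3 - <<'E'
from h import *
from frame import *
c=dict(np.load("t11.npz"));P=cloud(c,c["cam_to_world"])*1e3;q=P[...,:2]-C;U=q@u;V=q@v
for k in range(-70,60,10):
    m=(abs(U-k)<3)&(abs(V-4)<25);print(k,np.median(P[...,2][m]).round(1),end="; ")
E
```

```text
((-4.443820953369141, 5.322803497314453), (65.226806640625, 110.31555938720703), 1.450269103050232) [[-38.400001525878906, 59.599998474121094], [-35.70000076293945, -50.599998474121094], [29.600000381469727, -49.0], [26.799999237060547, 61.29999923706055]]
-70 61.9; -60 94.7; -50 100.1; -40 100.4; -30 100.4; -20 420.6; -10 442.4; 0 102.5; 10 215.0; 20 427.1; 30 431.0; 40 430.5; 50 431.1;
```

The blank overhangs with its middle past the crest but is still level, so friction on the fingers is holding its rear edge down (5 N up). I'll raise the tool slowly to let it settle onto the slope under control.

play_rows:
  commands:
    - [[0,0,0.0015],[0,0,0]]
    - [[0,0,0.003],[0,0,0]]
    - [[0,0,0.0045],[0,0,0]]
    - [[0,0,0.006],[0,0,0]]
    - [[0,0,0.0075],[0,0,0]]
    - [[0,0,0.009],[0,0,0]]
    - [[0,0,0.009],[0,0,0]]

```text
time_s: 18.6
position: [0.5594, 0.2011, 0.0955]
tcp_rot: [[0.987, 0.0, 0.163], [-0.163, 0.0, 0.987], [0.0, -1.0, 0.0]]
force: [-0.2, 0.3, 0.2]
opening: 0.801
```

```bash
cat > prof.py <<'E'
import sys
from rig import *
from h import *
from frame import *
c=capture("top");np.savez(sys.argv[1]+".npz",**c);cv2.imwrite(f"pics/{sys.argv[1]}.png",cv2.resize(c["frame"][150:290,90:270,::-1],None,fx=4,fy=4,interpolation=2))
P=cloud(c,c["cam_to_world"])*1e3;q=P[...,:2]-C;U=q@u;V=q@v
for k in range(-150,60,10):
    print(k,[np.median(P[...,2][(abs(U-k)<3)&(abs(V-w)<8)]).round(1) for w in(-35,4,43)],end="; ")
E
python3 prof.py t12
```

```text
-150 [np.float64(37.0), np.float64(35.5), np.float64(36.3)]; -140 [np.float64(39.3), np.float64(39.5), np.float64(38.9)]; -130 [np.float64(42.5), np.float64(42.3), np.float64(42.2)]; -120 [np.float64(45.5), np.float64(44.9), np.float64(46.3)]; -110 [np.float64(48.5), np.float64(48.3), np.float64(48.2)]; -100 [np.float64(51.9), np.float64(52.0), np.float64(52.1)]; -90 [np.float64(56.1), np.float64(55.2), np.float64(54.8)]; -80 [np.float64(57.4), np.float64(58.0), np.float64(58.2)]; -70 [np.float64(62.4), np.float64(62.6), np.float64(61.7)]; -60 [np.float64(82.0), np.float64(81.1), np.float64(80.3)]; -50 [np.float64(84.2), np.float64(84.5), np.float64(85.8)]; -40 [np.float64(89.1), np.float64(89.2), np.float64(88.5)]; -30 [np.float64(455.7), np.float64(91.3), np.float64(92.2)]; -20 [np.float64(495.4), np.float64(430.3), np.float64(94.6)]; -10 [np.float64(97.6), np.float64(463.5), np.float64(408.7)]; 0 [np.float64(103.3), np.float64(103.6), np.float64(425.9)]; 10 [np.float64(186.1), np.float64(277.2), np.float64(188.8)]; 20 [np.float64(411.3), np.float64(440.8), np.float64(211.6)]; 30 [np.float64(416.5), np.float64(441.4), np.float64(191.3)]; 40 [np.float64(422.0), np.float64(442.0), np.float64(190.8)]; 50 [np.float64(424.9), np.float64(441.1), np.float64(163.6)];
```

The blank now lies flat on the slope and the force is back to zero. Tilting the tool 18° to match, then pushing along the slope.

play_rows:
  commands:
    - [[0.0005,0.0033,0.0063],[0.155,-0.0256,0]]
    - [[0.0005,0.0033,0.0063],[0.31,-0.0513,0]]
    - [[0.0005,0.0033,0.0063],[0.31,-0.0513,0]]
    - [[0.0005,0.0033,0.0063],[0.31,-0.0513,0]]
    - [[-0.0003,-0.0014,0.0048],[0.31,-0.0513,0]]
    - [[-0.0008,-0.0042,0.0038],[0.31,-0.0513,0]]
    - [[-0.0012,-0.007,0.0029],[0.31,-0.0513,0]]
    - [[-0.0018,-0.0107,0.0017],[0.31,-0.0513,0]]
    - [[-0.0024,-0.0145,0.0004],[0.31,-0.0513,0]]
    - [[-0.003,-0.0182,-0.0008],[0.31,-0.0513,0]]

```text
time_s: 19.9
position: [0.5562, 0.1826, 0.0944]
tcp_rot: [[0.987, 0.05, 0.156], [-0.164, 0.305, 0.938], [-0.0, -0.951, 0.309]]
force: [0.2, 1.6, 0.6]
opening: 0.804
```

```bash
python3 prof.py t13 | sed 's/np.float64//g'; python3 snap.py w13
python3 - <<'E'
from h import *
from frame import *
c=dict(np.load("w13.npz"));P=cloud(c,c["T"])*1e3
import math
q=P[...,:2]-C;hz=-(q@u);z=P[...,2]-85;S=hz*.951-z*.309;H=hz*.309+z*.951;V=q@v
for r in range(200,264,4): print(r,[(int(S[r,k]),int(H[r,k]),int(V[r,k])) for k in(206,210,214,280,346,350,354)])
E
```

```text
-150 [(35.8), (38.2), (36.6)]; -140 [(451.5), (403.3), (40.3)]; -130 [(439.1), (413.7), (41.8)]; -120 [(48.7), (408.7), (44.9)]; -110 [(397.2), (413.8), (48.5)]; -100 [(394.9), (417.8), (51.9)]; -90 [(396.8), (421.4), (56.0)]; -80 [(401.2), (425.3), (399.9)]; -70 [(407.1), (429.3), (407.9)]; -60 [(409.5), (431.6), (414.9)]; -50 [(498.7), (457.5), (422.3)]; -40 [(258.4), (464.5), (426.1)]; -30 [(261.4), (437.5), (421.9)]; -20 [(264.1), (426.1), (nan)]; -10 [(266.4), (nan), (nan)]; 0 [(269.3), (nan), (nan)]; 10 [(nan), (nan), (nan)]; 20 [(nan), (nan), (195.2)]; 30 [(192.2), (nan), (nan)]; 40 [(nan), (nan), (nan)]; 50 [(nan), (nan), (nan)]; 19.95 [0.5561 0.1822 0.0943] [[0.9865, 0.0501, 0.156], [-0.1638, 0.3046, 0.9383], [-0.0005, -0.9512, 0.3087]] [ -2.4  36.1  99.9  25.8  44.7 -11.6] [-0.6 -0.2  0.1] yaw -9.43016820565535
200 [(-49, -17, -49), (-48, -17, -46), (-49, -17, -44), (-49, -17, 0), (-49, -16, 42), (-49, -16, 44), (-49, -17, 47)]
204 [(-46, -17, -49), (-46, -15, -46), (-46, -16, -43), (-46, -17, 0), (-46, -17, 42), (-46, -17, 45), (-46, -17, 47)]
208 [(-43, -16, -49), (-44, -
[... 863 characters left out ...]
-9, 0), (-26, -9, 41), (-26, -10, 44), (-26, -10, 47)]
240 [(-31, 10, -43), (-31, 10, -41), (-30, 6, -40), (-23, -10, 0), (-29, 5, 38), (-31, 9, 39), (-31, 10, 41)]
244 [(-31, 17, -41), (-30, 13, -40), (-30, 12, -38), (-21, -8, 0), (-30, 13, 36), (-30, 14, 38), (-31, 16, 40)]
248 [(-31, 20, -41), (-30, 18, -39), (-30, 20, -36), (-19, -7, 0), (-30, 19, 35), (-30, 19, 37), (-31, 22, 38)]
252 [(-30, 24, -40), (-30, 24, -38), (-30, 24, -36), (-16, -7, 0), (-30, 23, 34), (-30, 25, 36), (-30, 24, 38)]
256 [(-30, 29, -38), (-30, 29, -36), (-28, 24, -36), (-14, -5, 0), (-28, 26, 33), (-30, 29, 35), (-30, 29, 37)]
260 [(-30, 34, -37), (-28, 30, -36), (-26, 25, -36), (-12, -4, 0), (-27, 27, 33), (-29, 32, 34), (-30, 34, 36)]
  return _methods._mean(a, axis=axis, dtype=dtype,
  ret = ret.dtype.type(ret / rcount)
```

play_rows:
  commands:
    - [[-0.0007,-0.0042,-0.0017],[0,0,0]]
    - [[-0.0014,-0.0084,-0.0033],[0,0,0]]
    - [[-0.0021,-0.0127,-0.005],[0,0,0]]
    - [[-0.0028,-0.0169,-0.0065],[0,0,0]]
    - [[-0.0035,-0.0211,-0.0078],[0,0,0]]
    - [[-0.0042,-0.0253,-0.0091],[0,0,0]]
    - [[-0.0049,-0.0296,-0.0104],[0,0,0]]
    - [[-0.0056,-0.0338,-0.0117],[0,0,0]]
    - [[-0.0063,-0.038,-0.013],[0,0,0]]
    - [[-0.007,-0.0422,-0.0145],[0,0,0]]

```text
time_s: 21.25
position: [0.549, 0.1405, 0.0798]
tcp_rot: [[0.987, 0.05, 0.156], [-0.163, 0.305, 0.938], [-0.001, -0.951, 0.309]]
force: [0.3, 1.6, -0.0]
opening: 0.802
```

```bash
cat > sd.py <<'E'
import sys
from rig import *
from h import *
from frame import *
s=read_state();q=s["position"][:2]*1e3-C;hz=-(q@u);z=s["position"][2]*1e3-85
print("tcp s,h,v",hz*.951-z*.309,hz*.309+z*.951,q@v)
c=capture("side");n=sys.argv[1];np.savez(n+".npz",**c)
cv2.imwrite(f"pics/{n}.png",cv2.resize(c["frame"][210:410,110:330,::-1],None,fx=3,fy=3,interpolation=2))
P=cloud(c,c["cam_to_world"])*1e3;q=P[...,:2]-C;hz=-(q@u);z=P[...,2]-85
S=hz*.951-z*.309;H=hz*.309+z*.951;V=q@v
m=((H>10)&(H<21)&(abs(V)<85)&(S>-40)&(S<165)).astype(np.uint8);m=cv2.morphologyEx(m,2,np.ones((3,3)))
if m.sum()>50:
    x=S[m>0],V[m>0];print(m.sum(),"S",np.percentile(x[0],[1,99]).round(1),"V",np.percentile(x[1],[1,99]).round(1),"H",np.percentile(H[m>0],[5,50,95]).round(1))
    ct=max(cv2.findContours(m,0,1)[0],key=cv2.contourArea)[:,0]
    f=np.c_[S[m>0],V[m>0]]
    # leading edge: max S in V bins
    for a in range(-60,70,10):
        k=abs(f[:,1]-a)<4
        if k.sum()>8: print(a,np.percentile(f[k,0],98).round(1),end="; ")
E
python3 sd.py s14
```

```text
tcp s,h,v 23.429170287296287 2.1495776659229477 -0.4564578443117111
397 S [12.4 79. ] V [-50.   55.2] H [11.9 15.8 18. ]
-50 45.3; -40 49.7; -20 37.9; -10 38.2; 0 60.7; 10 78.8; 20 78.3; 30 78.7; 40 73.8; 50 75.5;
```

play_rows:
  commands:
    - [[-0.0006,-0.0038,-0.0012],[0,0,0]]
    - [[-0.0012,-0.0075,-0.0025],[0,0,0]]
    - [[-0.0019,-0.0113,-0.0037],[0,0,0]]
    - [[-0.0025,-0.015,-0.005],[0,0,0]]
    - [[-0.0031,-0.0188,-0.0062],[0,0,0]]
    - [[-0.0037,-0.0225,-0.0074],[0,0,0]]
    - [[-0.0042,-0.0253,-0.0083],[0,0,0]]
    - [[-0.0045,-0.0272,-0.009],[0,0,0]]

```text
time_s: 22.3
position: [0.5448, 0.1134, 0.0711]
tcp_rot: [[0.987, 0.05, 0.156], [-0.164, 0.305, 0.938], [-0.0, -0.951, 0.309]]
force: [0.8, 2.1, 0.7]
opening: 0.804
```

```bash
python3 sd.py s15
```

```text
tcp s,h,v 52.211643931712544 2.311284639280684 -0.1736893641743027
439 S [ 41.8 112.7] V [-49.9  54.4] H [12. 16. 18.]
-50 77.2; -40 81.7; -20 70.1; -10 71.6; 0 82.1; 10 112.5; 20 112.5; 30 112.2; 40 106.9; 50 107.4;
```

play_rows:
  commands:
    - [[-0.0002,-0.001,-0.0003],[0,0,0]]
    - [[-0.0003,-0.0019,-0.0006],[0,0,0]]
    - [[-0.0005,-0.0028,-0.0009],[0,0,0]]
    - [[-0.0006,-0.0038,-0.0012],[0,0,0]]
    - [[-0.0007,-0.0042,-0.0014],[0,0,0]]
    - [[-0.0007,-0.0042,-0.0014],[0,0,0]]

```text
time_s: 23.1
position: [0.5441, 0.1093, 0.0697]
tcp_rot: [[0.987, 0.05, 0.156], [-0.164, 0.305, 0.938], [-0.0, -0.951, 0.309]]
force: [-0.2, 1.1, 0.2]
opening: 0.806
```

play_rows:
  commands:
    - [[-0.0001,-0.0007,-0.0002],[0,0,0]]
    - [[-0.0002,-0.0014,-0.0005],[0,0,0]]
    - [[-0.0003,-0.0021,-0.0007],[0,0,0]]
    - [[-0.0003,-0.0021,-0.0007],[0,0,0]]

```text
time_s: 23.6
position: [0.5443, 0.1084, 0.0694]
tcp_rot: [[0.986, 0.051, 0.157], [-0.165, 0.307, 0.937], [-0.0, -0.95, 0.311]]
force: [1.6, 6.4, 2.0]
opening: 0.804
```

Force jumped, so the blank has met the cleat. One more millimetre to seat it squarely.

play_rows:
  commands:
    - [[-0.0001,-0.0005,-0.0002],[0,0,0]]
    - [[-0.0002,-0.001,-0.0003],[0,0,0]]
    - [[-0.0002,-0.001,-0.0003],[0,0,0]]

```text
time_s: 23.98
position: [0.5444, 0.1082, 0.0695]
tcp_rot: [[0.986, 0.052, 0.158], [-0.166, 0.309, 0.936], [-0.0, -0.95, 0.313]]
force: [3.3, 8.5, 2.3]
opening: 0.804
```

play_rows:
  commands:
    - [[0.0015,0.0095,0.003],[0,0,0]]
    - [[0.003,0.019,0.006],[0,0,0]]
    - [[0.003,0.019,0.006],[0,0,0]]
    - [[0,0,0.06],[0,0,0]]
    - [[0,0,0.12],[-0.1,0.017,0]]
    - [[-0.005,-0.03,0.17],[-0.2,0.034,0]]
    - [[-0.01,-0.06,0.2],[-0.31,0.0513,0]]
    - [[-0.015,-0.09,0.2],[-0.31,0.0513,0]]
    - [[-0.015,-0.09,0.2],[-0.31,0.0513,0]]
    - [[-0.015,-0.09,0.2],[-0.31,0.0513,0]]

```text
time_s: 25.22
position: [0.5282, 0.0164, 0.2682]
tcp_rot: [[0.986, -0.001, 0.164], [-0.164, 0.001, 0.986], [-0.001, -1.0, 0.0]]
force: [0.8, -0.2, -0.2]
opening: 0.806
```

```bash
python3 snap.py w16; python3 sd.py s16
python3 - <<'E'
import cv2,numpy as np
a=cv2.resize(cv2.imread("pics/w16.png")[40:230,190:380],(600,600),interpolation=2)[:, :]
b=cv2.imread("pics/s16.png");b=cv2.resize(b,(400,364));a=cv2.resize(a,(400,400))
c=np.load("s16.npz")["frame"][:,:,::-1][100:240,90:370];c=cv2.resize(c,(400,200))
o=np.zeros((600,800,3),np.uint8);o[:400,:400]=a;o[:364,400:]=b;o[400:,400:]=c;o[400:,:400]=cv2.resize(cv2.imread("pics/w16.png"),(400,200))
cv2.imwrite("pics/final.png",o)
E
```

```text
25.225 [0.5282 0.0164 0.2682] [[0.9864, -0.0012, 0.1642], [-0.1642, 0.0006, 0.9864], [-0.0013, -1.0, 0.0004]] [-10.4  19.4  92.4   0.   68.2  -0.9] [ 0.8 -0.2 -0.2] yaw -9.45236294756465
tcp s,h,v 84.7692539990083 219.99241421427536 -0.7732404790420304
1741 S [ 67.9 159.5] V [-50.5  57.8] H [13.1 15.9 17.8]
-50 158.1; -40 158.0; -30 157.4; -20 157.3; -10 158.2; 0 156.5; 10 156.5; 20 158.4; 30 159.5; 40 158.1; 50 157.4; 60 152.2;
```

View pics/final.png

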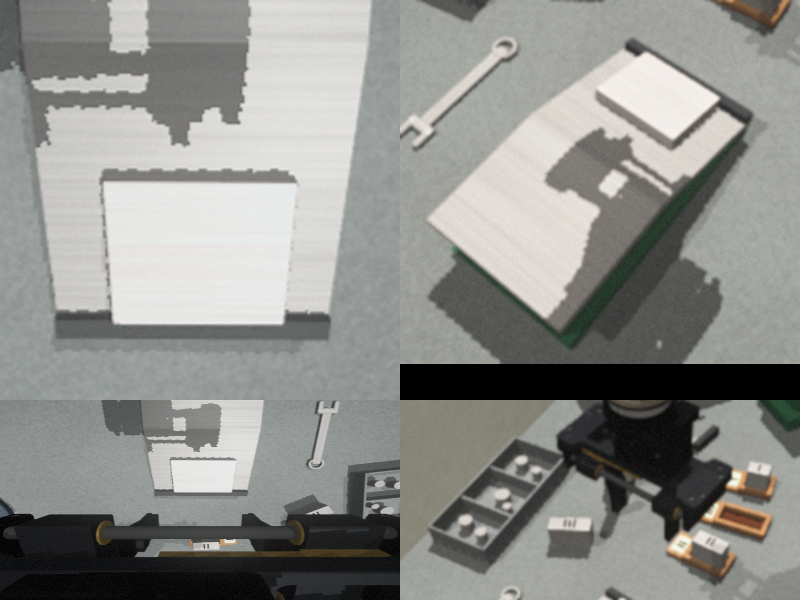

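The final view shows the blank flat, front edge along the cleat at (197,322) with margin on both sides, and the block in the two-bar nest (705,548). Last numeric check: squareness at the cleat.

Run:
```python
from h import *
from frame import *
c=dict(np.load("w16.npz"));T=c["T"];g=cv2.GaussianBlur(cv2.cvtColor(c["frame"],6+1),(3,3),0).astype(float)
# crop->px: x=190+X*190/400, y=40+Y*190/400
def edge(cols,r0,r1,sign):
    out=[]
    for k in cols:
        d=np.diff(g[r0:r1,k])*sign;i=int(d.argmax())
        w=d[max(i-2,0):i+3].clip(0);out.append((k,r0+max(i-2,0)+.5+(w*np.arange(len(w))).sum()/w.sum()))
    return np.array(out)
y0=int(40+322*.475)
for n,cols,r0,r1,sg,z in(("front top",range(248,322,3),y0-7,y0+7,-1,.0513),("rear top",range(246,326,3),int(40+182*.475)-6,int(40+182*.475)+6,1,.0797),
  ("cleatL",range(220,240,2),y0-14,y0-1,-1,.0455),("cleatR",range(330,344,2),y0-14,y0-1,-1,.0455),
  ("cbotL",range(220,240,2),y0,y0+14,1,.0412),("cbotR",range(330,344,2),y0,y0+14,1,.0412)):
    e=edge(cols,r0,r1,sg);w=uv(ray(c,T,e,z)[:,:2]*1e3);p=np.polyfit(w[:,1],w[:,0],1)
    r=w[:,0]-np.polyval(p,w[:,1]);k=abs(r)<1.5;p=np.polyfit(w[k,1],w[k,0],1)
    print(n,"u at mean v",np.median(w[k],0),"slope deg",np.degrees(np.arctan(p[0])).round(2),"sd",r[k].std().round(2))
```

```text
front top u at mean v [-157.3    3.9] slope deg -0.13 sd 0.04
rear top u at mean v [-70.6   4.4] slope deg -0.51 sd 0.04
cleatL u at mean v [-149.6   -70.55] slope deg -0.32 sd 0.41
cleatR u at mean v [-150.3   74.5] slope deg -0.16 sd 0.15
cbotL u at mean v [-168.7  -72.2] slope deg -0.07 sd 0.09
cbotR u at mean v [-170.    76.2] slope deg 1.39 sd 0.24
```

```bash
python3 -c "
from rig import *
print(hand_in())"
```

```text
the job is handed in; nothing more can be done
None
```

I've handed the job in at about 25 s of the 61 s allowed: the setting block is in its two-bar nest and the blank is down against the cleat. No verdict is reported.

**Block:** I gripped it by its end faces, lifted it off the slope and lowered it into the two-bar nest until it touched bottom. Its top measures about 49 mm above the bench, which matches fully home.

**Blank:** I pushed it by its rear edge with both fingers, over the crest and down the slope, until the force rose to about 9 N at the cleat.
- **Flatness and seating:** it lies flat, with its top face 16 mm above the slope. The leading edge is within measuring error (about 1 mm) of the cleat's face.
- **Squareness:** the edges read -0.1° to -0.5° and the cleat -0.3° to -0.5°. They agree, but I can't rule out a gap of about 0.4 mm at one end.
- **Side margins:** there are about 30 mm or more of slope on each side.

**Problems along the way:**
- **First push missed:** it passed above the blank without touching it. At 70 mm opening the fingertips ended about level with the TCP, not 25 mm ahead of it as stated. I lowered the tool and repeated the push.
- **Late tip at the crest:** finger friction held the blank level past its balance point. I raised the tool slowly and it settled flat onto the slope.

The large block, spanner and other nests looked undisturbed in the last side view. I did not re-check the mug, oil bottle, round bar or try square one by one. The arm ended clear of everything.

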